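# Hang the instrument pot to drain

## Robot

A 7-joint arm with a two-finger parallel gripper is mounted at the origin on the work surface. World frame = base frame: x ahead of the robot, y to its left, z up, the work surface at z = 0. Lengths are in m, angles in rad, forces in N, time in s.
With the tool pointing down it reaches from about 0.4 to 0.875 m from the base axis. Payload 19.3 kg.
Tool frame: the origin (TCP) lies between the finger pads; the fingertips stand 17 mm ahead of it and the grasp point (between the pads) lies 2 mm behind it; z points along the fingers, y is the direction in which the jaws open and shut (so a half turn about z gives the same grasp; the last joint's range is limited). The gripper opens to 85 mm and grips with 20 to 120 N. Pads are 22 mm wide; open, the fingers measure 114 mm over their backs; the gripper's body (76 mm by 85 mm) begins 54 mm behind the grasp point. The pads swing forward as they close: fully open they stand 13 mm farther back than shut.
Start: joints at [-1.269, 0.521, -0.036, 1.599, 0.021, 1.021, -0.113], TCP at [0.227, 0.582, 0.248] pointing down, gripper open.
Joint ranges: [-2.91, 2.91], [-0.3, 2.13], [-1.5, 1.42], [0.17, 2.43], [-1.26, 4.41], [0.16, 1.93], [-2.52, 2.52]. Speed limits (rad/s): [1.89, 1.89, 2.39, 2.39, 3.01, 3.01, 3.01].

## Interface

Orientations are given as [roll, pitch, yaw] about the fixed x, y, z axes, in that order (R = Rz(yaw) Ry(pitch) Rx(roll)).
In Python, from workcell import robot gives the robot as it stands. The module is installed in compiled form; this text tells all that it offers.
- The arm moves only by the tool drive_tool, never from a script. Its argument "targets" is a list that holds one entry, the list of rows, each a list of 6 numbers: the shift along the world's x, y, z in mm, then the turn, a rotation vector about the world's x, y, z in degrees. A call has 1 to 12 rows; each row is the pose to reach, as a shift and turn from the pose commanded when the call began; what a row does not reach only later rows make up. A row lasts 1/10 s, in which the tool goes at most 50 mm and 8.59 degrees, less where a joint would pass 70% of its speed; a pose out of reach is approached as far as the arm can. A call with a gripper value outside its range is refused whole. "claw" is the finger opening in mm, from 0 to 85.4, set as the call begins (left out, the last holds). The fingers move at their own pace and stop on an object; "force" is the grip in N (left out, the last holds). Time passes only in rows, so rows that repeat a pose let the fingers close. It gives the time, the measured TCP pose, the force and the opening at its end, in the units of the state.
- robot.get_obs(): the state, without advancing time (a new reading comes with each control period).
- robot.capture(name): name is "scene" or "top" or "wrist"; returns (picture, depth): 480x640x3 uint8, red, green, blue; 480x640 float32, m along the optical axis (not along the pixel's ray), 0 where there is no reading.
- robot.calibration(name): a dict with "mtx" (3x3 intrinsics, pixels), "k1" (the pictures are not rectified: a ray, as slopes to the right and down, at radius r is drawn at 1 + k1 r^2 times it, then the intrinsics apply), "R" (3x3) and "t" (3): a world point X has camera coordinates R X + t. Camera axes: x right, y down, z forward; pixel columns grow to the right and rows downward; lengths in m; the calibration is good to about 2 mm. A picture is of the moment at which its call begins: read the wrist's pose just before it. calibration takes no time and is no camera call; for the wrist camera it gives the pose at the moment of the call.
- robot.hand_in(): hands the job in, once; it reports no verdict.
The state is a dict: "time_s": time; "qpos": joint angles; "joint_velocities": joint speeds; "effort": joint torques, N m; "ee_pos": TCP position; "tcp_rot": TCP orientation; "contact_force": force on the tool from outside, world axes, zero at the start; "moment": the same for the moment, N m; "opening": finger opening in m.
Only numpy, scipy, OpenCV 4.12 (cv2) and the standard library are available. Lean on these libraries where they do the work, as an engineer would, in place of code of your own. Each camera call takes 0.05 s, during which the arm holds its last target.

## Task

Swing the folded-down wire bail of the small perforated steel pot upright while the pot stays standing on the worktop, then lift the pot by the black grip of its bail and hang it on the drip stand, with the grip between the two prongs and the bail wire resting on both prongs. Let go and leave the pot hanging upright and still. Do not tip the pot over, and leave the other things on the worktop where they are.

Things in the scene. Friction and masses are not known exactly. Their poses are not given: they have to be found in the camera images.
- pot_center (a point): centre of the round perforated steel pot (84 mm across, 78 mm tall, open top, loose, about 0.35 to 0.65 kg), 39 mm above its underside. z up; the bail's pivots are on the pot's y axis at y = +-49 mm, 31 mm above this point; the bail lies folded towards the pot's -x side.
- bail (a joint): angle of the wire bail about the pot's y axis: 0 upright, -1.57 level towards the pot's -x, starts -1.65 (folded down on its stop) to -1.3; upper stop 0.6. Square U of 4 mm wire, arms 100 mm from pivots to a straight crossbar 98 mm wide; friction keeps it at any angle. At angle a the crossbar is 100 sin(a) mm along the pot's x and 100 cos(a) mm above the pivots.
- bail_grip: black grip sleeve on the middle of the bail's crossbar, 12 mm diameter, 34 mm long; origin at its centre, y along the crossbar (same as the pot's y). It spins freely on the wire, so the fingers can hold it while the bail turns and the pot hangs plumb from it; its x and z axes mean nothing.
- stand: fixed drip stand: white tray 130 x 130 x 18 mm, steel post behind it at x = +100 mm (249 mm tall), and two parallel prongs 8 mm thick at y = +-33 mm, from post to above the tray. Origin on the worktop at the tray's centre, z up. Prongs are lowest (seat) over the origin, rise 14 mm towards the post, and turn up at their free ends, x = -20 mm, tops 257 mm above the worktop.
- seat (a point): midway between the prong seats, where the grip's centre belongs: 235 mm above the worktop over the stand's origin; axes as the stand. Bring the hanging pot from the stand's -x side, crossbar passing over the upturned ends and the prongs running through the 92 mm high window between crossbar and pot rim; then lower.
- jar: bystander, leave alone: small white jar with a blue cap, 42 mm across, 60 mm tall, between the two working areas; origin under its centre
- bur_block: bystander, leave alone: aluminium block 70 x 45 x 26 mm holding small burs; origin under its centre
- beaker: bystander, leave alone: green open beaker 72 mm across, 85 mm tall; origin under its centre
- cassette: bystander, leave alone: closed steel instrument cassette 180 x 120 x 30 mm; origin under its centre
- bottle: bystander, leave alone: blue bottle 60 mm across, 140 mm tall; origin under its centre
- brush: bystander, leave alone: white-handled cleaning brush lying flat; origin under its centre
- tray: bystander, leave alone: shallow steel tray 200 x 120 x 16 mm with dental mirrors in it; origin under its centre
- pot: the same pot; origin at the centre of its underside, axes as pot_center
Things that resemble listed ones, but are neither listed nor needed, are in the scene too. Leave any green or pink look-alike of the pot alone.

How it is judged:
On the way, in this order (a step that is already met when the one before it is completed fails the run):
1. the bail is upright (within about 17 degrees) while the pot stands on the worktop (value of joint bail between -0.3 and 0.3 rad and height (world z) of pot_center below 0.049 m and angle between pot_center's own z axis and vertical below 0.15 rad), for 0.2 s.
2. the pot is lifted clear of the worktop by the bail's grip (height (world z) of pot_center above 0.069 m and contact force between the fingers and bail_grip above 0.5 N and angle between pot_center's own z axis and vertical below 0.5 rad), for 0.2 s.
At the end, for the whole second after the job is handed in: the pot hangs by its bail on the stand: the grip lies between the two prongs (within 18 mm of midway), crossbar on the prongs between their upturned ends and 70 mm towards the post, level with them to 0.2 rad, pot upright within 15 degrees, its weight on the stand, nearly still (under 50 mm/s) (x of bail_grip in the frame of seat between -0.018 and 0.07 m and y of bail_grip in the frame of seat between -0.018 and 0.018 m and z of bail_grip in the frame of seat between -0.006 and 0.02 m and angle between the y axis of bail_grip and the y axis of stand, either way round below 0.2 rad and angle between pot_center's own z axis and vertical below 0.26 rad and height (world z) of pot_center below 0.16 m and contact force between pot and stand above 1.5 N and linear speed of pot below 0.05 m/s); the robot touches nothing.
It fails at once if the pot is tipped over (angle between pot_center's own z axis and vertical above 0.8 rad).
It fails at once if a bystander is moved more than 30 mm (distance of any of jar, bur_block, beaker, cassette, bottle, brush, tray from where it was at the start of the episode above 0.03 m).
It also fails if it takes over 64 s, if anything falls off the work surface, if the arm or the gripper's body presses on something with over 40 N, if the wrist force passes 120 N, or if a joint passes its speed limit or range.

## Working session

There is one attempt and no reset: what is moved stays moved. The work goes in short steps, Python scripts to look and compute and a tool call to move; the robot and the scene stay as the last step left them, time stands still between calls to the robot, and variables do not carry over. Pictures are saved under pics/ and viewed, and the job is handed in when it is done.

Besides the shell and the picture viewer there is one more tool, called after "Request:" as name(argument=value, ...) on one line, values as JSON. drive_tool: Moves the arm, as the interface text tells. Its arguments: {"type":"object","properties":{"targets":{"type":"array"},"claw":{"type":"number"},"force":{"type":"number"}},"required":["targets"]}

```bash
mkdir -p pics; cat > h.py <<'E'
import numpy as np, cv2
from workcell import robot
def save(n,im): cv2.imwrite('pics/'+n+'.png',cv2.cvtColor(im,cv2.COLOR_RGB2BGR))
def ray(c,uv):
    m=np.array(c['mtx']);x=(uv[0]-m[0,2])/m[0,0];y=(uv[1]-m[1,2])/m[1,1]
    rd=np.hypot(x,y);r=rd
    for _ in range(30): r=rd/(1+c['k1']*r*r)
    s=r/rd if rd>0 else 1
    R=np.array(c['R']);t=np.array(c['t']).ravel()
    return -R.T@t, R.T@np.array([x*s,y*s,1.])
def onz(c,uv,z):
    o,d=ray(c,uv);return o+d*(z-o[2])/d[2]
def pt(c,uv,dep):
    o,d=ray(c,uv);return o+d*dep
def proj(c,X):
    p=np.array(c['R'])@np.array(X)+np.array(c['t']).ravel();x,y=p[:2]/p[2];f=1+c['k1']*(x*x+y*y);m=np.array(c['mtx'])
    return np.array([m[0,0]*x*f+m[0,2],m[1,1]*y*f+m[1,2]])
E
python3 - <<'E'
from h import *
print(robot.get_obs())
for n in ['scene','top']:
    c=robot.calibration(n);im,d=robot.capture(n);save(n+'0',im);np.save(n+'0.npy',d);print(n,c)
E
```

```text
{'time_s': 0.0, 'qpos': array([-1.26920696,  0.52205275, -0.03629832,  1.60000479,  0.02119852,
        1.02111353, -0.11283329]), 'joint_velocities': array([ 0.00030739,  0.00113898, -0.00107328, -0.00081478,  0.00038026,
       -0.00035254, -0.00174376]), 'effort': array([-1.20823803e-03, -9.27109838e+01,  1.97935246e+00, -3.69927871e+01,
        1.78014860e-02,  8.36507214e-03, -2.87184992e-05]), 'ee_pos': array([0.22698274, 0.58197623, 0.24770307]), 'tcp_rot': array([-3.14040322e+00,  9.91788876e-05,  2.76973404e+00]), 'contact_force': array([-0.20357545,  0.26573459,  0.36575679]), 'moment': array([ 0.01076267, -0.00727528, -0.02415691]), 'opening': 0.08541603967870394}
scene {'mtx': array([[587.34437468,   0.        , 321.06961201],
       [  0.        , 587.34437468, 236.85579668],
       [  0.        ,   0.        ,   1.        ]]), 'k1': 0.06561958043312681, 'R': array([[ 0.41250047,  0.91086149, -0.01321792],
       [ 0.54485745, -0.25832522, -0.79774585],
       [-0.73005049,  0.32186866, -0.60284895]]), 't': array([-0.22831794, -0.20278909,  1.8012478 ])}
top {'mtx': array([[479.52983788,   0.        , 319.55612278],
       [  0.        , 479.52983788, 234.9653405 ],
       [  0.        ,   0.        ,   1.        ]]), 'k1': -0.10224308429880656, 'R': array([[-0.00749488, -0.99957782,  0.02807153],
       [-0.98127418,  0.0019486 , -0.19260631],
       [ 0.19247029, -0.02898943, -0.98087451]]), 't': array([-0.02485592,  0.60060679,  1.29704081])}
```

View pics/scene0.png

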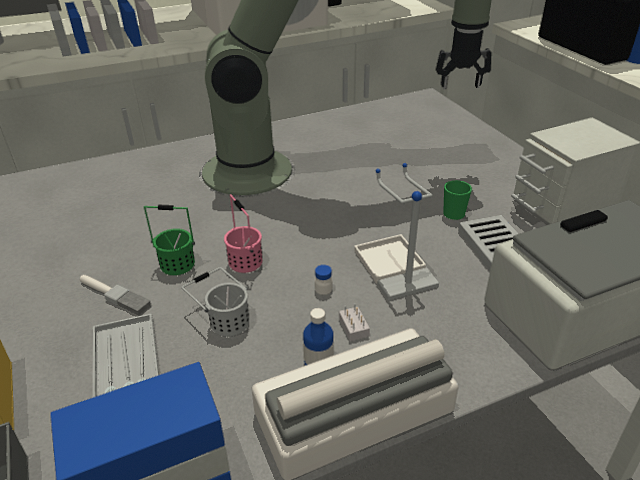

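View pics/top0.png

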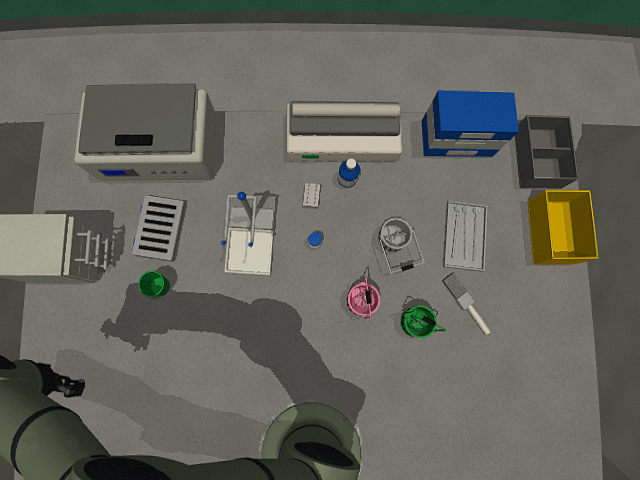

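The candidates in the top view are a steel pot at (396,235), a pink one at (365,298) and a green one at (421,321). Only the steel pot has a folded bail and the right colour. I'll enlarge it and the stand.

```bash
python3 - <<'E'
import cv2,numpy as np
a=cv2.imread('pics/top0.png');b=cv2.imread('pics/scene0.png')
r=lambda im,x,y,w,h,s:cv2.resize(im[y:y+h,x:x+w],None,fx=s,fy=s,interpolation=cv2.INTER_CUBIC)
A=np.vstack([np.hstack([r(a,365,205,70,75,4),r(a,215,185,70,75,4)]),np.hstack([r(b,170,255,93,90,3),r(b,350,155,94,90,3)])[:, :560]])
print(A.shape);cv2.imwrite('pics/crop1.png',A)
E
```

```text
(570, 560, 3)
```

View pics/crop1.png

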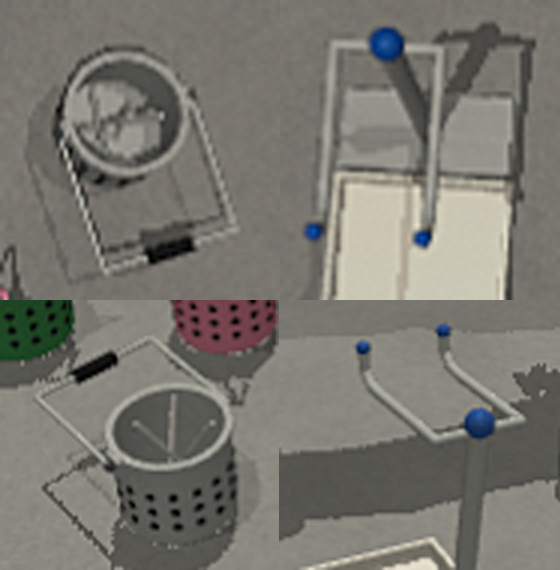

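```bash
cat > m.py <<'E'
from h import *
def tri(c1,u1,c2,u2):
    o1,d1=ray(c1,u1);o2,d2=ray(c2,u2);d1/=np.linalg.norm(d1);d2/=np.linalg.norm(d2)
    s=np.linalg.lstsq(np.c_[d1,-d2],o2-o1,rcond=None)[0]
    p,q=o1+d1*s[0],o2+d2*s[1];return (p+q)/2,np.linalg.norm(p-q)
def blobs(im,kind,roi,mn=3):
    x,y,w,h=roi;h_=cv2.cvtColor(im[y:y+h,x:x+w],cv2.COLOR_RGB2HSV)
    m=((h_[...,2]<45) if kind=='dark' else ((h_[...,0]>95)&(h_[...,0]<130)&(h_[...,1]>130)&(h_[...,2]>60))).astype(np.uint8)
    n,_,st,ce=cv2.connectedComponentsWithStats(m)
    return [(ce[i]+[x,y],st[i]) for i in range(1,n) if st[i,4]>=mn]
E
python3 - <<'E'
from m import *
T=cv2.cvtColor(cv2.imread('pics/top0.png'),cv2.COLOR_BGR2RGB);S=cv2.cvtColor(cv2.imread('pics/scene0.png'),cv2.COLOR_BGR2RGB)
for nm,im,k,roi in [('Tgrip',T,'dark',(385,250,45,30)),('Sgrip',S,'dark',(185,262,35,27)),('Tst',T,'blue',(215,185,70,65)),('Sst',S,'blue',(370,155,60,55))]:
    for c,s in blobs(im,k,roi): print(nm,c.round(1),s)
E
```

```text
Tgrip [406.7 267. ] [16 14 12  7 42]
Sgrip [187.5 265. ] [2 2 2 3 4]
Sgrip [201.2 277. ] [ 9 11 15  9 64]
Tst [241.4 195.5] [23  7  8  8 54]
Tst [223.  242.5] [ 7 56  3  4 12]
Tst [250.2 244. ] [34 58  4  3 10]
Sst [404.4 164.6] [33  8  4  4 13]
Sst [377.5 170.5] [ 6 14  4  4 12]
Sst [416.4 195.8] [42 36 10 10 73]
```

```bash
python3 - <<'E'
from m import *
cT=robot.calibration('top');cS=robot.calibration('scene')
p=lambda n,a,b:print(n,*[x.round(4) for x in tri(cT,a,cS,b)])
p('grip',(406.7,267),(201.2,277))
p('tip+y',(223,242.5),(404.4,164.6));p('tip-y',(250.2,244),(377.5,170.5));p('post',(241.4,195.5),(416.4,195.8))
d=np.load('top0.npy')
P=[]
for v in range(212,255):
  for u in range(375,420):
    if d[v,u]>0:
      X=pt(cT,(u,v),d[v,u])
      if .072<X[2]<.084:P.append(X)
P=np.array(P);print(len(P))
c=np.median(P,0)
P=P[np.linalg.norm(P[:,:2]-c[:2],axis=1)<.055]
q=cv2.minEnclosingCircle((P[:,:2]*1000).astype(np.float32));print(q)
A=np.c_[2*P[:,:2],np.ones(len(P))];s=np.linalg.lstsq(A,(P[:,:2]**2).sum(1),rcond=None)[0];print(s[:2],np.sqrt(s[2]+s[0]**2+s[1]**2))
print('rimc ray',onz(cT,(396.7,232.8),.078),onz(cT,(391.7,272),.07),onz(cT,(423.7,263),.07))
# tray
h=cv2.imread('pics/top0.png');g=cv2.cvtColor(h,cv2.COLOR_BGR2GRAY)
for uv in [(225.5,271),(271,274.5)]:print(onz(cT,uv,.018))
E
```

```text
grip [ 0.507  -0.2698  0.0682] 0.0014
tip+y [0.545  0.2114 0.2523] 0.0021
tip-y [0.5411 0.1455 0.2521] 0.0014
post [0.6627 0.1703 0.2499] 0.0021
247
((595.6262817382812, -245.29583740234375), 52.0537223815918)
[ 0.601378   -0.24263362] 0.04123170733101999
rimc ray [ 0.60247296 -0.24400636  0.078     ] [ 0.49290332 -0.22734184  0.07      ] [ 0.51760569 -0.31885285  0.07      ]
[0.50367365 0.24178599 0.018     ]
[0.49335513 0.1110786  0.018     ]
```

```bash
python3 - <<'E'
from m import *
cT=robot.calibration('top');d=np.load('top0.npy')
for n,(x,y,w,h) in dict(pink=(345,265,38,55),green=(398,303,50,37),bottle=(335,155,28,34),jar=(303,228,22,22),beaker=(136,267,36,34)).items():
    P=np.array([pt(cT,(u,v),d[v,u]) for v in range(y,y+h) for u in range(x,x+w) if d[v,u]>0]);P=P[P[:,2]>.03]
    print(n,P.min(0).round(3),P.max(0).round(3),P[P[:,2].argmax()].round(3))
E
```

```text
pink [ 0.367 -0.189  0.03 ] [ 0.471 -0.103  0.181] [ 0.417 -0.147  0.181]
green [ 0.311 -0.346  0.03 ] [ 0.4   -0.254  0.18 ] [ 0.348 -0.313  0.18 ]
bottle [ 0.754 -0.157  0.03 ] [ 0.842 -0.075  0.146] [ 0.792 -0.113  0.146]
jar [ 0.571 -0.032  0.03 ] [0.609 0.005 0.068] [ 0.601 -0.015  0.068]
beaker [0.427 0.4   0.031] [0.496 0.471 0.091] [0.476 0.403 0.091]
```

Request:
drive_tool(targets=[[[10, -10, 30, 0, 0, 0], [30, -40, 60, 0, 0, -3], [50, -75, 90, 0, 0, -6], [70, -110, 120, 0, 0, -10], [90, -150, 145, 0, 0, -14], [115, -190, 150, 0, 0, -18], [140, -230, 150, 0, 0, -22], [165, -270, 150, 0, 0, -26], [190, -310, 150, 0, 0, -30], [210, -350, 150, 0, 0, -33], [225, -380, 150, 0, 0, -36], [235, -410, 150, 0, 0, -38]]], claw=45, force=60)

```text
time_s: 1.3
ee_pos: [0.4627, 0.1705, 0.3981]
tcp_rot: [-3.141, 0.0, 2.103]
contact_force: [0.0, 0.5, -0.3]
opening: 0.0449
```

Request:
drive_tool(targets=[[[5, -40, 0, 0, 0, -2], [10, -80, 0, 0, 0, -4], [15, -120, 0, 0, 0, -6], [20, -160, 0, 0, 0, -8], [25, -200, -10, 0, 0, -10], [30, -240, -30, 0, 0, -11], [35, -280, -60, 0, 0, -12], [38, -320, -90, 0, 0, -13], [41, -360, -120, 0, 0, -14], [43, -400, -140, 0, 0, -15], [44, -430, -150, 0, 0, -15.3], [44, -440, -150, 0, 0, -15.3]]])

```text
time_s: 2.5
ee_pos: [0.5047, -0.2706, 0.2465]
tcp_rot: [-3.139, -0.0, 1.836]
contact_force: [0.2, 0.7, -0.3]
opening: 0.0454
```

```bash
python3 - <<'E'
from h import *
o=robot.get_obs();print(o['time_s'],o['ee_pos'],o['tcp_rot'],o['opening'],o['qpos'])
c=robot.calibration('wrist');im,d=robot.capture('wrist');save('w1',im);np.savez('w1.npz',d=d,**{k:np.array(v) for k,v in c.items()})
E
```

```text
2.5 [ 0.50468891 -0.27057601  0.2465428 ] [-3.13853290e+00 -3.28830552e-04  1.83598152e+00] 0.04538366401802824 [ 0.02006097  0.49041448  0.52252997  1.76165989 -0.28693571  0.96873785
  0.92148591]
```

View pics/w1.png

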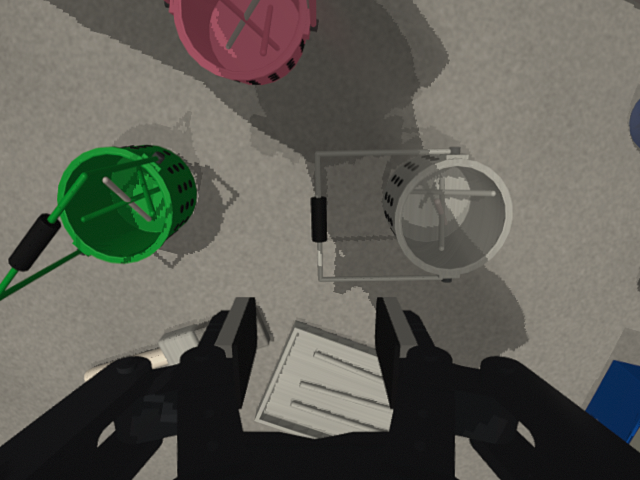

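The wrist view shows the black grip at (319,219), crossbar corners at about (318,154) and (321,279), and the steel pot's rim at (453,218). I'll refine the grip position with these.

```bash
python3 - <<'E'
from m import *
z=np.load('w1.npz');c={k:z[k] for k in ('mtx','k1','R','t')};d=z['d']
im=cv2.cvtColor(cv2.imread('pics/w1.png'),cv2.COLOR_BGR2RGB)
for b,s in blobs(im,'dark',(300,185,40,70),50):
    print(b,s);x=[]
    print('depth',pt(c,b,d[int(b[1]),int(b[0])]))
    for zz in(.066,.07):print(onz(c,b,zz))
    cT=robot.calibration('top');cS=robot.calibration('scene')
    print(tri(c,b,cT,(406.7,267)),tri(c,b,cS,(201.2,277)))
P=onz(c,(318.5,154),.068);Q=onz(c,(321,279),.068);v=P-Q;print(P,Q,np.degrees(np.arctan2(-v[0],v[1])),(P+Q)/2)
e=[]
for v in range(145,290):
  for u in range(380,520):
    if d[v,u]>0:
      X=pt(c,(u,v),d[v,u])
      if .073<X[2]<.082:e.append(X)
P=np.array(e);m=np.median(P,0);P=P[np.linalg.norm(P[:,:2]-[.602,-.244],axis=1)<.046]
A=np.c_[2*P[:,:2],np.ones(len(P))];s=np.linalg.lstsq(A,(P[:,:2]**2).sum(1),rcond=None)[0];print(s[:2],np.sqrt(s[2]+s[0]**2+s[1]**2),len(P),P[:,2].mean())
E
```

```text
[318.83982036 218.73502994] [ 11  11  16  46 668]
depth [ 0.50659526 -0.26834324  0.07385733]
[ 0.5071286  -0.27011479  0.066     ]
[ 0.50685709 -0.26921293  0.07      ]
(array([ 0.50739383, -0.27112602,  0.06334676]), np.float64(0.0008211469848720348)) (array([ 0.50706232, -0.26940788,  0.06804868]), np.float64(0.0005016922050429824))
[ 0.49398221 -0.22299715  0.068     ] [ 0.52159191 -0.31654405  0.068     ] 16.44358952134075 [ 0.50778706 -0.2697706   0.068     ]
[ 0.60196076 -0.24160219] 0.04063708340910471 3098 0.07755438707783771
```

Request:
drive_tool(targets=[[[1, -1, -15, 0, 0, 0.9], [1, -1, -35, 0, 0, 0.9], [1, -1, -55, 0, 0, 0.9], [1, -1, -75, 0, 0, 0.9], [1, -1, -95, 0, 0, 0.9], [1, -1, -115, 0, 0, 0.9], [1, -1, -135, 0, 0, 0.9], [1, -1, -150, 0, 0, 0.9], [1, -1, -163, 0, 0, 0.9], [1, -1, -173, 0, 0, 0.9], [1, -1, -180, 0, 0, 0.9], [1, -1, -182, 0, 0, 0.9]]])

```text
time_s: 3.75
ee_pos: [0.507, -0.2687, 0.0658]
tcp_rot: [-3.141, -0.0, 1.855]
contact_force: [-0.1, -0.5, 0.2]
opening: 0.0451
```

```bash
python3 - <<'E'
from h import *
o=robot.get_obs();print(o['time_s'],o['ee_pos'],o['tcp_rot'],o['opening'])
im,d=robot.capture('wrist');save('w2',im)
im,d=robot.capture('scene');save('s2',cv2.resize(im[200:360,120:320],None,fx=4,fy=3.75))
E
```

```text
3.75 [ 0.50699379 -0.26865461  0.06584137] [-3.14126119e+00 -2.70402569e-04  1.85516478e+00] 0.04514770813255669
```

View pics/w2.png

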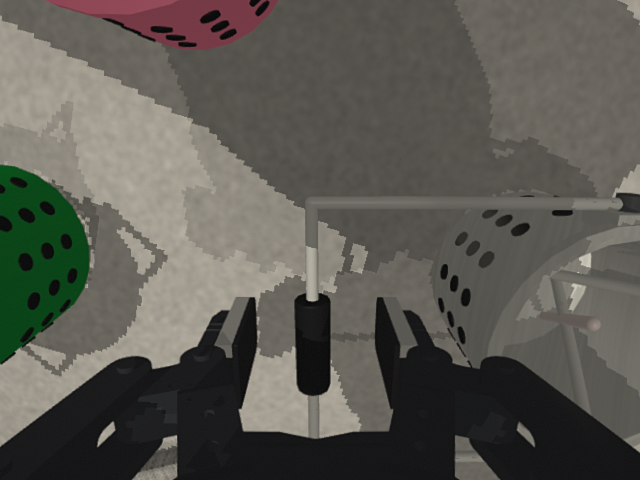

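View pics/s2.png

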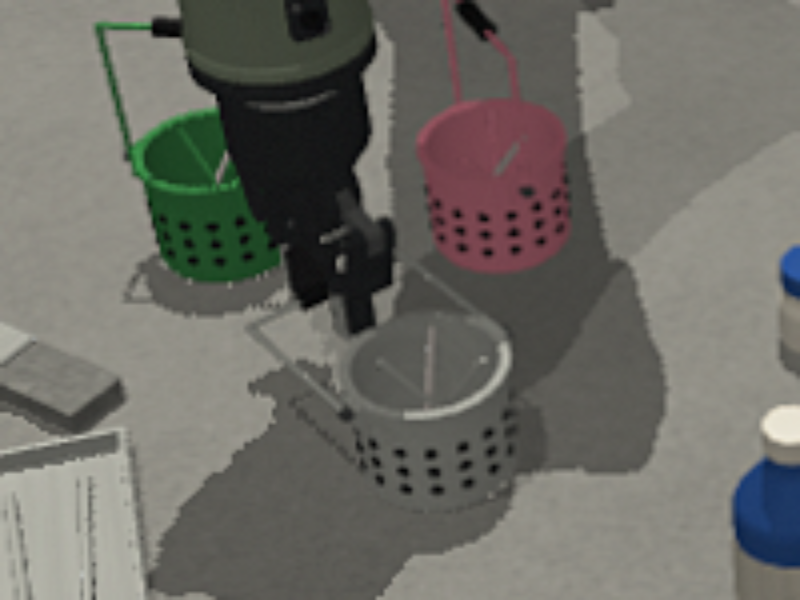

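The grip at (313,345) sits midway between the pads, so I'm closing now.

Request:
drive_tool(targets=[[[0, 0, 0, 0, 0, 0], [0, 0, 0, 0, 0, 0], [0, 0, 0, 0, 0, 0], [0, 0, 0, 0, 0, 0], [0, 0, 0, 0, 0, 0], [0, 0, 0, 0, 0, 0]]], claw=0, force=50)

```text
time_s: 4.45
ee_pos: [0.5069, -0.2687, 0.0663]
tcp_rot: [-3.141, -0.0, 1.855]
contact_force: [-1.5, -0.4, -1.2]
opening: 0.0104
```

```bash
python3 - <<'E'
from m import *
# arc: pivot height .070, pot x dir 16.1deg
u=np.array([np.cos(np.radians(16.1)),np.sin(np.radians(16.1))])
a0=-1.59
for a in np.linspace(a0,0,25):
    s=100*(np.sin(a)-np.sin(a0));print(round(a,2),(u*s).round(1),round(100*(np.cos(a)-np.cos(a0)),1))
im,d=robot.capture('wrist');save('w3',im)
E
```

```text
-1.59 [0. 0.] 0.0
-1.52 [0.1 0. ] 6.6
-1.46 [0.6 0.2] 13.2
-1.39 [1.5 0.4] 19.8
-1.33 [2.9 0.8] 26.3
-1.26 [4.6 1.3] 32.6
-1.19 [6.8 2. ] 38.9
-1.13 [9.3 2.7] 44.9
-1.06 [12.2  3.5] 50.8
-0.99 [15.5  4.5] 56.5
-0.93 [19.2  5.5] 61.9
-0.86 [23.2  6.7] 67.1
-0.8 [27.5  7.9] 71.9
-0.73 [32.1  9.3] 76.5
-0.66 [37.  10.7] 80.8
-0.6 [42.1 12.2] 84.7
-0.53 [47.5 13.7] 88.2
-0.46 [53.1 15.3] 91.4
-0.4 [58.9 17. ] 94.1
-0.33 [64.8 18.7] 96.5
-0.26 [70.9 20.5] 98.4
-0.2 [77.1 22.3] 100.0
-0.13 [83.4 24.1] 101.0
-0.07 [89.7 25.9] 101.7
0.0 [96.1 27.7] 101.9
```

View pics/w3.png

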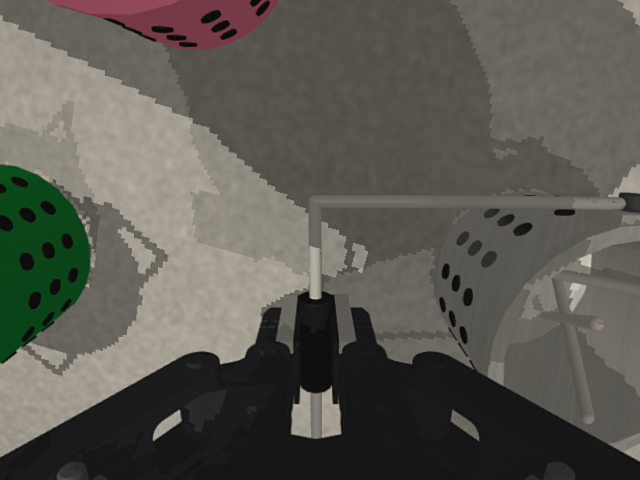

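Request:
drive_tool(targets=[[[0, 0, 6.6, 0, 0, 0], [0.6, 0.2, 13.2, 0, 0, 0], [1.5, 0.4, 19.8, 0, 0, 0], [2.9, 0.8, 26.3, 0, 0, 0], [4.6, 1.3, 32.6, 0, 0, 0], [6.8, 2, 38.9, 0, 0, 0], [9.3, 2.7, 44.9, 0, 0, 0], [12.2, 3.5, 50.8, 0, 0, 0], [15.5, 4.5, 56.5, 0, 0, 0], [19.2, 5.5, 61.9, 0, 0, 0], [23.2, 6.7, 67, 0, 0, 0], [23.2, 6.7, 67, 0, 0, 0]]])

```text
time_s: 5.7
ee_pos: [0.531, -0.262, 0.134]
tcp_rot: [3.141, 0.001, 1.856]
contact_force: [-3.8, -1.2, 4.0]
opening: 0.0101
```

```bash
python3 - <<'E'
from h import *
im,d=robot.capture('scene');save('s3',cv2.resize(im[200:360,120:320],None,fx=4,fy=3.75))
E
```

```text
(no output)
```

View pics/s3.png

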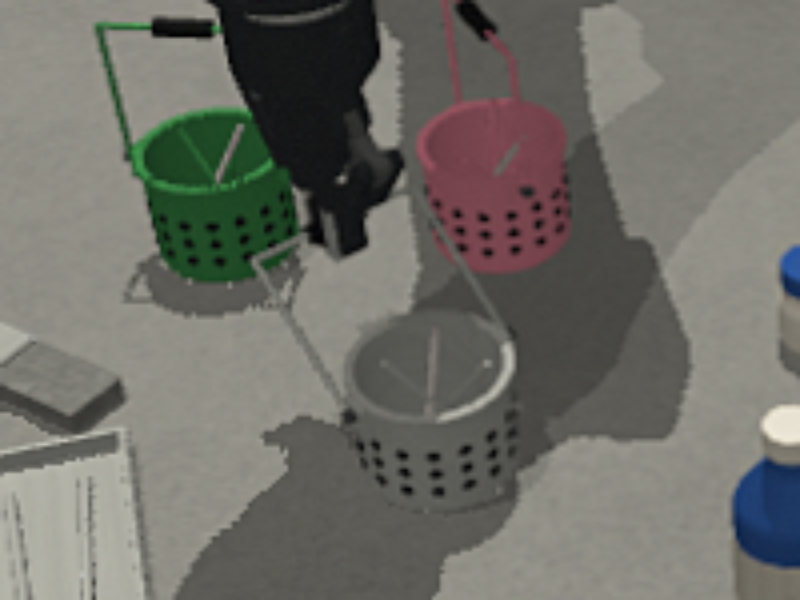

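The bail swings freely and the pot is standing. There is slight compression along the arms, so I'll finish the arc about 1.5 mm higher.

Request:
drive_tool(targets=[[[3.9, 1.2, 6, 0, 0, 0], [8.5, 2.6, 11, 0, 0, 0], [13.5, 4, 15.3, 0, 0, 0], [18.5, 5.5, 19.2, 0, 0, 0], [23.5, 7, 22.7, 0, 0, 0], [29, 8.6, 26, 0, 0, 0], [35, 10.3, 28.7, 0, 0, 0], [41, 12, 31, 0, 0, 0], [47, 13.8, 33, 0, 0, 0], [53, 15.6, 34.5, 0, 0, 0], [59, 17.4, 35.5, 0, 0, 0], [64, 18.9, 36, 0, 0, 0]]])

```text
time_s: 6.95
ee_pos: [0.5948, -0.2429, 0.1693]
tcp_rot: [3.142, -0.0, 1.855]
contact_force: [-0.4, 0.9, 0.5]
opening: 0.0101
```

Request:
drive_tool(targets=[[[4, 1, 0.2, 0, 0, 0], [7, 2, 0.3, 0, 0, 0], [8, 2.2, 0.3, 0, 0, 0], [8, 2.2, 0.3, 0, 0, 0], [8, 2.2, 0.3, 0, 0, 0], [8, 2.2, 0.3, 0, 0, 0]]])

```text
time_s: 7.55
ee_pos: [0.6022, -0.241, 0.1696]
tcp_rot: [3.142, -0.0, 1.855]
contact_force: [-0.2, 1.6, 1.6]
opening: 0.0103
```

```bash
python3 - <<'E'
from h import *
im,d=robot.capture('scene');save('s4',cv2.resize(im[200:360,120:320],None,fx=4,fy=3.75))
im,d=robot.capture('top');save('t4',cv2.resize(im[190:310,340:480],None,fx=5,fy=5))
E
```

```text
(no output)
```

View pics/s4.png

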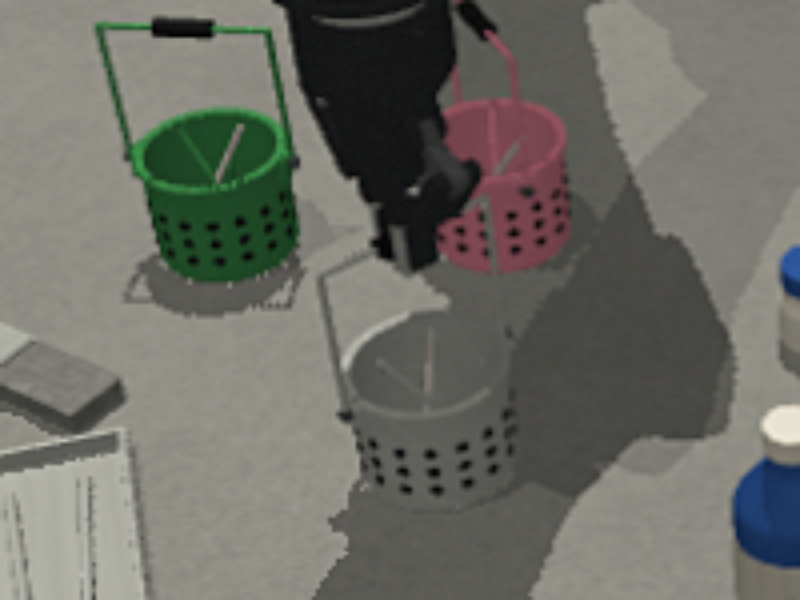

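View pics/t4.png

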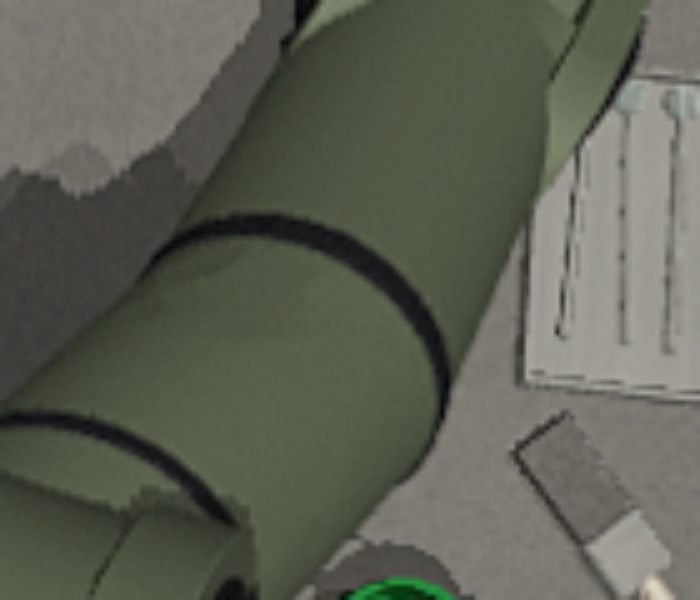

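Request:
drive_tool(targets=[[[0, 0, 1, 0, 0, 0], [0, 0, 4, 0, 0, 0], [0, 0, 10, 0, 0, 0], [0, 0, 20, 0, 0, 0], [0, 0, 32, 0, 0, 0], [0, 0, 46, 0, 0, 0], [0, 0, 60, 0, 0, 0], [0, 0, 74, 0, 0, 0], [0, 0, 88, 0, 0, 0], [0, 0, 100, 0, 0, 0], [0, 0, 109, 0, 0, 0], [0, 0, 114, 0, 0, 0]]], force=80)

```text
time_s: 8.85
ee_pos: [0.6024, -0.241, 0.2845]
tcp_rot: [3.141, 0.0, 1.855]
contact_force: [0.4, -0.6, -3.8]
opening: 0.0093
```

```bash
python3 - <<'E'
from h import *
im,d=robot.capture('scene');save('s5',cv2.resize(im[170:330,120:320],None,fx=4,fy=3.75))
print(robot.get_obs()['contact_force'])
E
```

```text
[ 0.44298515 -0.3597748  -2.78796156]
```

View pics/s5.png

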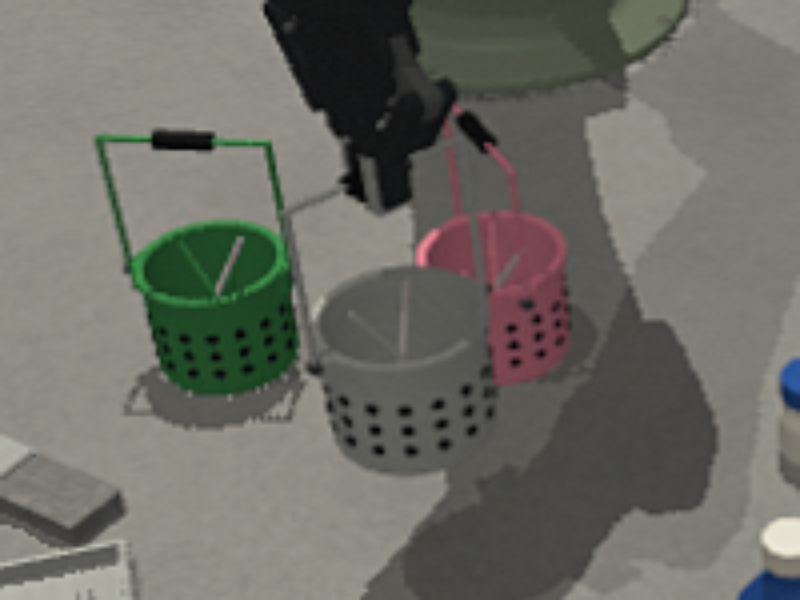

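Request:
drive_tool(targets=[[[0, 2, 1, 0, 0, 0], [0, 6, 2, 0, 0, 0], [0, 13, 3, 0, 0, -0.5], [0, 22, 4, 0, 0, -1], [0, 33, 5, 0, 0, -2], [-1, 46, 5, 0, 0, -3], [-2, 60, 5, 0, 0, -4], [-3, 75, 5, 0, 0, -5], [-5, 90, 5, 0, 0, -6], [-8, 105, 5, 0, 0, -7], [-11, 120, 5, 0, 0, -8], [-15, 135, 5, 0, 0, -9]]])

```text
time_s: 10.1
ee_pos: [0.5871, -0.1044, 0.2885]
tcp_rot: [-3.141, -0.0, 1.698]
contact_force: [0.3, 0.0, -4.1]
opening: 0.0094
```

Request:
drive_tool(targets=[[[-6, 15, 0, 0, 0, -1], [-12, 30, 0, 0, 0, -2], [-18, 45, 0, 0, 0, -3], [-25, 60, 0, 0, 0, -4], [-32, 75, 0, 0, 0, -5], [-39, 90, 0, 0, 0, -6], [-46, 105, 0, 0, 0, -7], [-53, 120, 0, 0, 0, -8], [-60, 135, 0, 0, 0, -9], [-67, 150, 0, 0, 0, -10], [-74, 165, 0, 0, 0, -10.7], [-81, 180, 0, 0, 0, -10.7]]])

```text
time_s: 11.3
ee_pos: [0.5056, 0.0754, 0.2886]
tcp_rot: [-3.142, -0.0, 1.511]
contact_force: [0.3, -0.2, -4.8]
opening: 0.0098
```

Request:
drive_tool(targets=[[[-6, 15, 0, 0, 0, 0], [-12, 30, 0, 0, 0, 0], [-17, 45, 0, 0, 0, 0], [-21, 60, 0, 0, 0, 0], [-24, 73, 0, 0, 0, 0], [-26, 84, 0, 0, 0, 0], [-27, 93, 0, 0, 0, 0], [-28, 100, 0, 0, 0, 0], [-28, 105, 0, 0, 0, 0], [-28, 107, 0, 0, 0, 0], [-28, 107, 0, 0, 0, 0], [-28, 107, 0, 0, 0, 0]]])

```text
time_s: 12.5
ee_pos: [0.4784, 0.1806, 0.2886]
tcp_rot: [3.142, 0.0, 1.511]
contact_force: [0.4, 0.0, -4.5]
opening: 0.009
```

```bash
python3 - <<'E'
from h import *
o=robot.get_obs();print(o['time_s'],o['ee_pos'],np.degrees(o['tcp_rot']))
im,d=robot.capture('scene');save('s6',cv2.resize(im[120:320,270:470],None,fx=3,fy=3));save('s6f',im)
im,d=robot.capture('wrist');save('w6',im)
E
```

```text
12.5 [0.47838588 0.18063756 0.28859783] [1.79998787e+02 7.83218258e-03 8.65623984e+01]
```

View pics/s6.png

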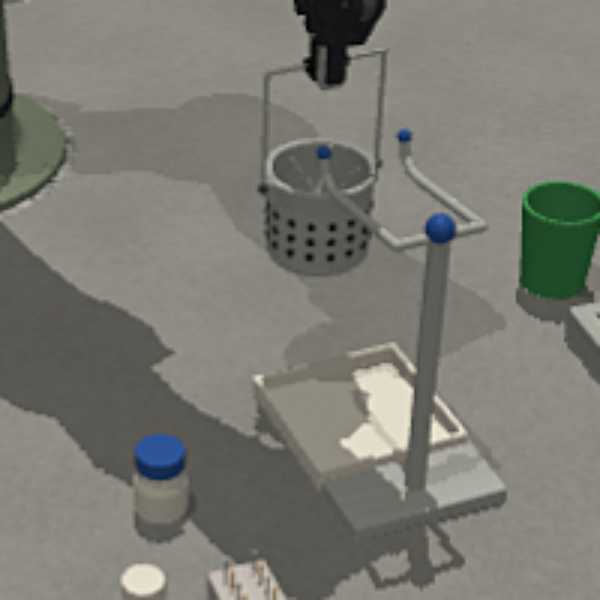

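View pics/w6.png

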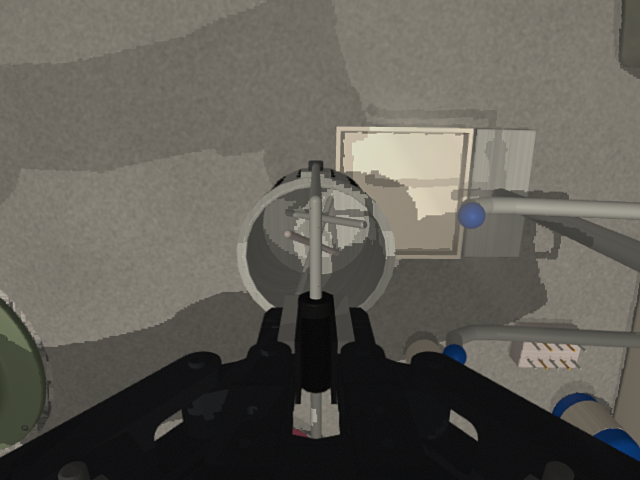

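```bash
python3 - <<'E'
from m import *
c=robot.calibration('wrist');cT=robot.calibration('top');cS=robot.calibration('scene')
a,b=(471,215),(455,356)
for z in(.252,):
  P,Q=onz(c,a,z),onz(c,b,z);v=P-Q;print(P,Q,np.linalg.norm(v),np.degrees(np.arctan2(-v[0],v[1])),(P+Q)/2)
print(tri(c,a,cS,(404.4,164.6)),tri(c,b,cS,(377.5,170.5)),tri(c,a,cT,(223,242.5)))
print('grip',onz(c,(316,343),.289))
im=cv2.cvtColor(cv2.imread('pics/w6.png'),cv2.COLOR_BGR2RGB)
for roi in [(300,280,33,120)]:
  for q,s in blobs(im,'dark',roi,50):print(q,s)
E
```

```text
[0.54427446 0.21225531 0.252     ] [0.54037826 0.14662754 0.252     ] 0.06574332670388668 -3.3975542736467315 [0.54232636 0.17944143 0.252     ]
(array([0.54446285, 0.21254144, 0.25199737]), np.float64(0.0006851569632190174)) (array([0.54054045, 0.14654429, 0.25171123]), np.float64(0.00022992592893482752)) (array([0.54545448, 0.21123893, 0.2482573 ]), np.float64(0.0004880973411338518))
grip [0.47874512 0.17933566 0.289     ]
[316.04605263 343.03195489] [   0   11   33  109 3192]
```

Request:
drive_tool(targets=[[[2, 0, 0, 0, 0, 0], [6, 0, 0, 0, 0, 0], [13, 0, 0, 0, 0, 0], [22, 0, 0, 0, 0, 0], [32, -0.5, 0, 0, 0, 0], [43, -1, 0, 0, 0, 0], [54, -1, 0, 0, 0, 0], [64, -1.5, 0, 0, 0, 0], [73, -2, 0, 0, 0, 0], [79, -2, 0, 0, 0, 0], [83, -2, 0, 0, 0, 0], [84, -2, 0, 0, 0, 0]]])

```text
time_s: 13.8
ee_pos: [0.5625, 0.1791, 0.2885]
tcp_rot: [-3.142, 0.0, 1.511]
contact_force: [-0.7, 0.8, -3.7]
opening: 0.0095
```

Request:
drive_tool(targets=[[[0, 0, 0, 0, 0, 0], [0, 0, -2, 0, 0, 0], [0, 0, -6, 0, 0, 0], [0, 0, -12, 0, 0, 0], [0, 0, -18, 0, 0, 0], [0, 0, -24, 0, 0, 0], [0, 0, -30, 0, 0, 0], [0, 0, -35, 0, 0, 0], [0, 0, -40, 0, 0, 0], [0, 0, -44, 0, 0, 0], [0, 0, -46, 0, 0, 0], [0, 0, -46, 0, 0, 0]]])

```text
time_s: 15.0
ee_pos: [0.5622, 0.179, 0.2424]
tcp_rot: [-3.141, 0.0, 1.511]
contact_force: [-0.1, -0.4, -4.8]
opening: 0.0096
```

```bash
python3 - <<'E'
from h import *
o=robot.get_obs();print(o['time_s'],o['ee_pos'],np.degrees(o['tcp_rot']),o['contact_force'])
im,d=robot.capture('scene');save('s7',cv2.resize(im[120:320,270:470],None,fx=3,fy=3))
im,d=robot.capture('wrist');save('w7',im)
E
```

```text
15.0 [0.56222    0.17903081 0.24236397] [-1.79984438e+02  1.04670589e-02  8.65936401e+01] [-0.09534914 -0.3679465  -4.80369397]
```

View pics/s7.png

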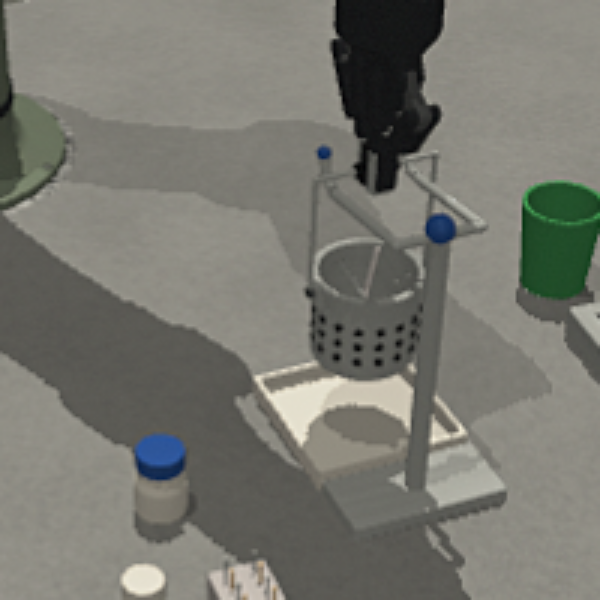

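View pics/w7.png

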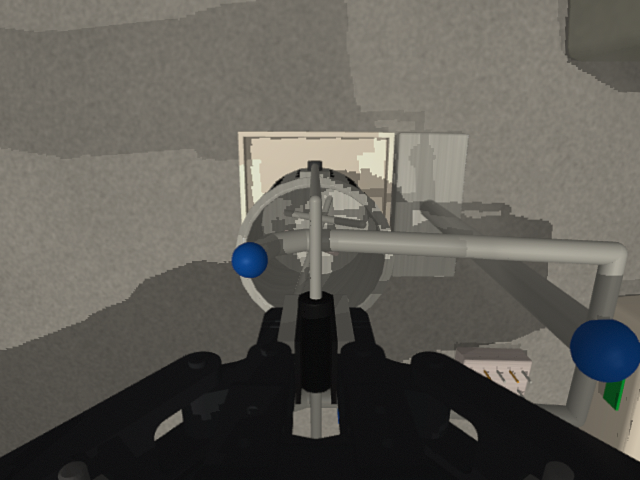

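The crossbar lies behind the upturned tip, with the tip ball at (249,260) and the bar at x≈316. It isn't seated yet, as the force is still -4.8 N, so I'm lowering further.

Request:
drive_tool(targets=[[[0, 0, -2, 0, 0, 0], [0, 0, -4, 0, 0, 0], [0, 0, -6, 0, 0, 0], [0, 0, -7.5, 0, 0, 0], [0, 0, -8.5, 0, 0, 0], [0, 0, -9, 0, 0, 0], [0, 0, -9, 0, 0, 0]]])

```text
time_s: 15.8
ee_pos: [0.5624, 0.1791, 0.234]
tcp_rot: [3.141, -0.0, 1.511]
contact_force: [-3.6, -0.4, 4.1]
opening: 0.0094
```

It has seated: the force reversed to +4 N. Releasing now.

Request:
drive_tool(targets=[[[0, 0, 0.5, 0, 0, 0], [0, 0, 0.5, 0, 0, 0], [0, 0, 0.5, 0, 0, 0], [0, 0, 0.5, 0, 0, 0], [0, 0, 0.5, 0, 0, 0], [0, 0, 0.5, 0, 0, 0], [0, 0, 0.5, 0, 0, 0], [0, 0, 0.5, 0, 0, 0]]], claw=40)

```text
time_s: 16.6
ee_pos: [0.5623, 0.179, 0.2341]
tcp_rot: [-3.142, 0.0, 1.511]
contact_force: [0.6, -0.1, 0.8]
opening: 0.04
```

```bash
python3 - <<'E'
from h import *
o=robot.get_obs();print(o['time_s'],o['ee_pos'],o['opening'],o['contact_force'])
im,d=robot.capture('scene');save('s8',cv2.resize(im[120:320,270:470],None,fx=3,fy=3))
im,d=robot.capture('wrist');save('w8',im)
E
```

```text
16.6 [0.56229974 0.17904882 0.23407572] 0.03996082500962156 [ 0.63175826 -0.06386351  0.81069566]
```

View pics/s8.png

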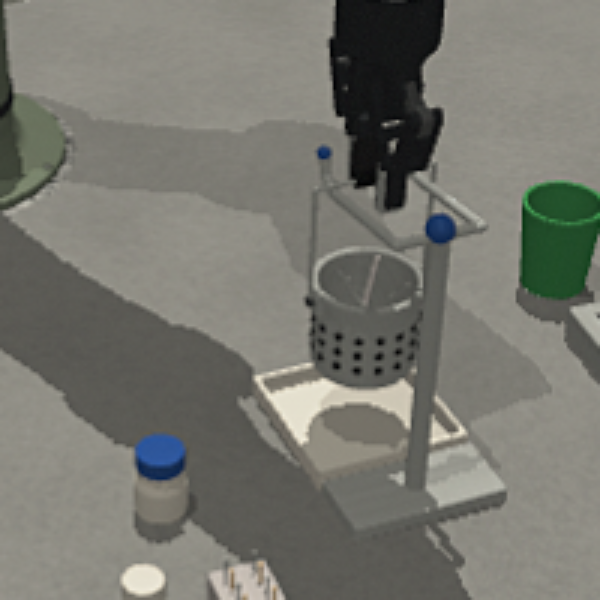

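View pics/w8.png

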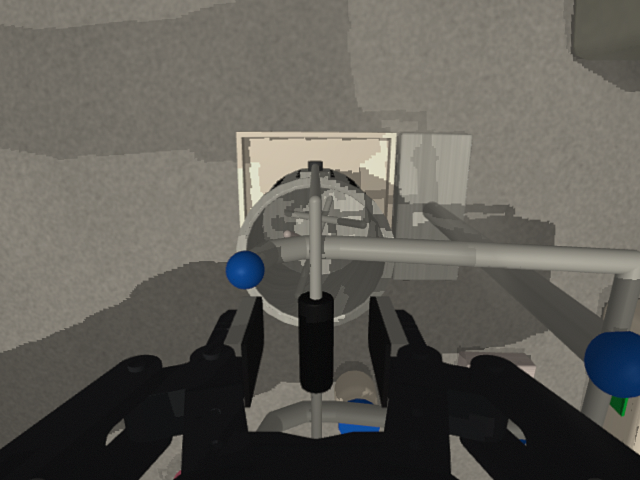

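The grip at (316,343) is free between the open pads and the bar rests on both prongs, at (316,245) and (317,412). Next I raise the gripper straight up.

Request:
drive_tool(targets=[[[0, 0, 5, 0, 0, 0], [0, 0, 12, 0, 0, 0], [0, 0, 20, 0, 0, 0], [0, 0, 30, 0, 0, 0], [0, 0, 42, 0, 0, 0], [0, 0, 55, 0, 0, 0], [0, 0, 70, 0, 0, 0], [0, 0, 85, 0, 0, 0], [0, 0, 100, 0, 0, 0], [0, 0, 115, 0, 0, 0], [0, 0, 125, 0, 0, 0], [0, 0, 130, 0, 0, 0]]])

```text
time_s: 17.9
ee_pos: [0.5624, 0.1791, 0.3654]
tcp_rot: [3.141, -0.001, 1.511]
contact_force: [0.4, 0.6, -0.5]
opening: 0.0397
```

Request:
drive_tool(targets=[[[0, 0, 0, 0, 0, 0], [-15, 0, 0, 0, 0, 0], [-35, 0, 0, 0, 0, 0], [-55, 0, 0, 0, 0, 0], [-70, 0, 0, 0, 0, 0], [-80, 0, 0, 0, 0, 0], [-80, 0, 0, 0, 0, 0], [-80, 0, 0, 0, 0, 0]]])

```text
time_s: 18.7
ee_pos: [0.4826, 0.1792, 0.3641]
tcp_rot: [3.141, -0.0, 1.512]
contact_force: [-0.6, 0.0, -1.1]
opening: 0.0397
```

```bash
python3 - <<'E'
from h import *
im,d=robot.capture('scene');save('s9',cv2.resize(im[120:320,270:470],None,fx=3,fy=3));save('s9f',im)
c=robot.calibration('wrist');im,d=robot.capture('wrist');save('w9',im);np.savez('w9.npz',d=d,**{k:np.array(v) for k,v in c.items()})
print(robot.get_obs()['time_s'])
E
```

```text
18.8
```

View pics/s9.png

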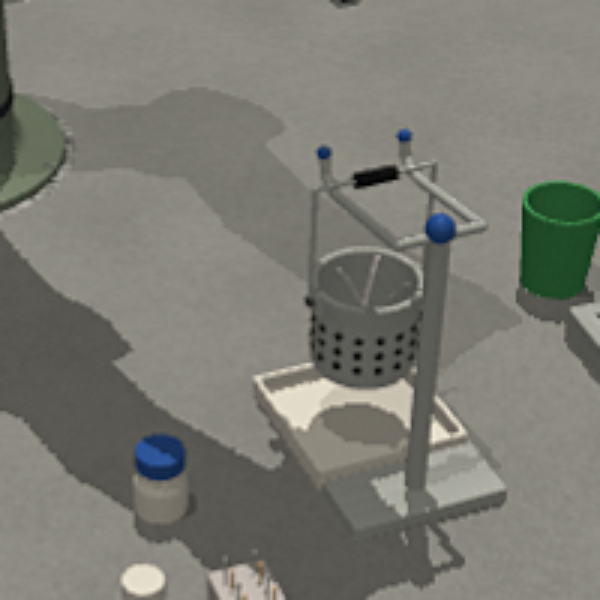

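View pics/w9.png

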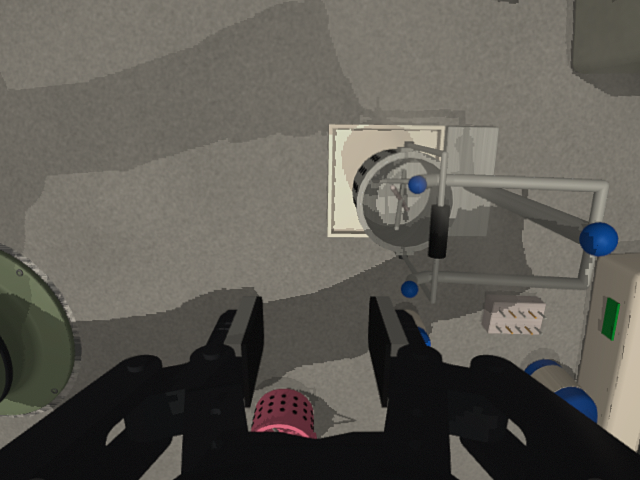

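Request:
drive_tool(targets=[[[0, 0, 0, 0, 0, 0], [0, 0, 0, 0, 0, 0], [0, 0, 0, 0, 0, 0], [0, 0, 0, 0, 0, 0], [0, 0, 0, 0, 0, 0], [0, 0, 0, 0, 0, 0], [0, 0, 0, 0, 0, 0], [0, 0, 0, 0, 0, 0]]])

```text
time_s: 19.6
ee_pos: [0.4823, 0.1791, 0.3641]
tcp_rot: [-3.142, -0.0, 1.511]
contact_force: [0.3, -0.2, 0.6]
opening: 0.0402
```

```bash
python3 - <<'E'
from m import *
z=np.load('w9.npz');c={k:z[k] for k in('mtx','k1','R','t')}
im=cv2.cvtColor(cv2.imread('pics/w9.png'),cv2.COLOR_BGR2RGB);S=cv2.cvtColor(cv2.imread('pics/s9f.png'),cv2.COLOR_BGR2RGB)
w=blobs(im,'dark',(422,195,32,72),40);s=blobs(S,'dark',(383,170,25,18),10);print(w,s)
G,e=tri(c,w[0][0],robot.calibration('scene'),s[0][0])
a=np.radians(-3.6);r=G-[.5623,.1782,.235];print(G,e,'seat frame',np.cos(a)*r[0]+np.sin(a)*r[1],-np.sin(a)*r[0]+np.cos(a)*r[1],r[2])
im2,_=robot.capture('scene');print('moved px',cv2.absdiff(S,im2)[160:260,360:430].max(), (cv2.absdiff(S,im2)[160:260,360:430].max(2)>40).sum())
save('s10',im2)
E
```

```text
[(array([436.99445983, 236.7867036 ]), array([  6,  11,  20,  53, 722], dtype=int32))] [(array([394.55555556, 178.66666667]), array([ 5,  6, 15,  7, 63], dtype=int32))]
[0.56281398 0.17615931 0.23532778] 0.003700807899512916 seat frame 0.0006411021415361375 -0.0020043927793488817 0.0003277782067888091
moved px 41 1
```

View pics/s10.png

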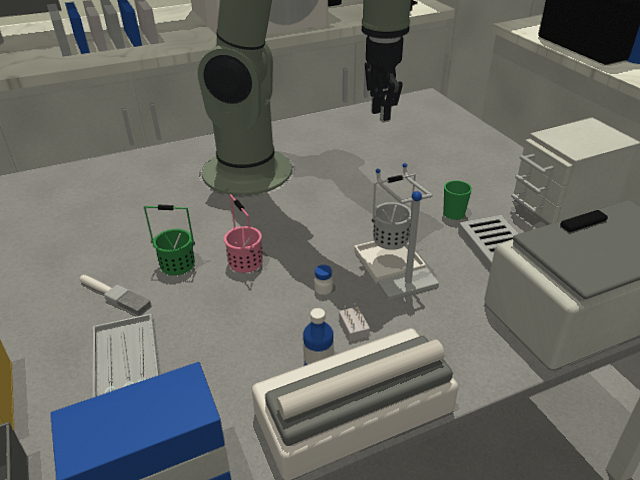

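The pot hangs still at (392,225), with its grip at (395,179). The bystanders are where they were, and the grip is within about 2 mm of the seat.

```bash
python3 -c "
from workcell import robot
print(robot.hand_in())"
```

```text
the job is handed in; nothing more can be done
None
```

The steel pot is hanging upright and still on the drip stand, and I handed the job in at about 20 s of the 64 s allowed. No verdict was reported.

I gripped the folded bail by its black sleeve and swung it upright with the pot standing on the worktop. I then carried the pot to the stand's open side and lowered the bail onto both prongs. On seating, the vertical force reversed from about -5 N to +4 N, and I then let go and backed clear.

**Last checks:**
- **Grip position:** measured at (+1, -2, 0) mm in the seat frame. The two camera rays missed each other by 3.7 mm, so that is only good to a few millimetres.
- **Stillness:** two scene pictures about 0.9 s apart showed no visible motion of the pot.
- **Other objects:** the bystanders and the look-alike pots look unmoved in the final scene picture, which I checked by eye and did not measure.

The bail's upright angle was judged from the picture and the tool position, not measured directly.

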